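# Slide the pepper mill into its stall

### The arm

A 6-joint arm with a two-finger parallel gripper is mounted at the origin on a cart in front of the work surface, level with it; the furniture and walls round the work are solid. World frame = base frame: x ahead of the robot, y to its left, z up, the work surface at z = 0. Lengths are in m, angles in rad, forces in N, time in s.
With the tool pointing down it reaches from about 0.35 to 0.975 m from the base axis. Payload 4.9 kg.
Tool frame: the origin (TCP) lies on the mounting face of the last link; the fingertips stand 173 mm ahead of it and the grasp point (between the pads) lies 155 mm ahead of it (tcp_to_grasp is the distance from the TCP to the grasp point, in m); z points along the fingers, y is the line along which they close (so a half turn about z gives the same grasp; the last joint's range is limited). The gripper opens to 85 mm and grips with 20 to 120 N. Pads are 22 mm wide; open, the fingers measure 114 mm over their backs; the gripper's body (76 mm by 85 mm) begins 54 mm behind the grasp point. The pads swing forward as they close: fully open they stand 13 mm farther back than shut.
Start: joints at [-1.261, 0.053, 1.613, -0, 1.476, -0.119], TCP at [0.26, -0.568, 0.405] pointing down, gripper open.
Joint ranges: [-3.01, 3.01], [-1.01, 2.22], [0.06, 2.58], [-1.02, 4.17], [0.09, 2.62], [-3.14, 3.14]. Speed limits (rad/s): [2.57, 2.57, 3.14, 3.14, 3.14, 3.14].

### API

Orientations are given as a rotation vector (axis times angle).
In Python, from station import get_obs, get_image, calibration, finish_job, tcp_to_grasp gives the robot as it stands. The module is installed in compiled form; this text tells all that it offers.
- The arm moves only by the tool arm_command, never from a script. Its argument "plan" is a list that holds one entry, the list of rows, each a list of 6 numbers: the shift along the tool's x, y, z in cm, then the turn, a rotation vector about the tool's x, y, z in rad. A call has 1 to 12 rows; each row is the pose to reach, as a shift and turn from the pose commanded when the call began, along the tool's axes at that moment; what a row does not reach only later rows make up. A row lasts 1/12 s, in which the tool goes at most 41.7 mm and 7.16 degrees, less where a joint would pass 70% of its speed; a pose out of reach is approached as far as the arm can. A call with a gripper value outside its range is refused whole. "gripper" is the closure, from -1 (fully open) to 1 (shut), set as the call begins (left out, the last holds). The fingers move at their own pace and stop on an object; "force" is the grip in N (left out, the last holds). Time passes only in rows, so rows that repeat a pose let the fingers close. It gives the time, the measured TCP pose, the force, the opening and the grip force at its end, in the units of the state.
- get_obs(): the state, without advancing time (a new reading comes with each control period).
- get_image(name): name is "scene" or "top"; returns (picture, depth): 384x512x3 uint8, blue, green, red; 384x512 float32, m along the optical axis (not along the pixel's ray), 0 where there is no reading.
- calibration(name): a dict with "fx", "fy", "cx", "cy" (pixels), "pose" (4x4, takes a point from camera to world coordinates). Camera axes: x right, y up, looking along -z (the intrinsics and any distortion apply to the point x, -y, -z); pixel columns grow to the right and rows downward; lengths in m; the calibration is good to about 2 mm. A picture is of the moment at which its call begins. calibration takes no time and is no camera call.
- finish_job(): hands the job in; it is judged then, once.
The state is a dict: "t": time; "q": joint angles; "dq": joint speeds; "effort": joint torques, N m; "tool_pos": TCP position; "tool_rot": TCP orientation; "contact_force": force on the tool from outside, world axes, zero at the start; "wrist_torque": the same for the moment, N m; "opening": finger opening in m; "grip_force": force on a finger pad.
Only numpy, scipy, OpenCV 4.12 (cv2) and the standard library are available. Lean on these libraries where they do the work, as an engineer would, in place of code of your own. Each camera call takes 0.05 s, during which the arm holds its last target. There are 200 camera calls.

### The job

Put the wooden pepper mill away in the empty stall of the seasoning stand by pushing it along the worktop with the fingertips, low on its body so that it slides upright, until it stands against the back board between the stall's two side walls. Do not grip, lift or tip the mill, push it gently, and leave everything else where it stands; finish with the hand clear.

Things in the scene. Friction and masses are not known exactly. Their poses are not given: they have to be found in the camera images.
- pepper_mill: turned wooden pepper mill, round, upright, 150 mm tall, 58 mm across at the foot, slimmer waist, 50 mm head with a small metal knob; about 0.3 kg, loose, in the open to the left of the stand. Origin: centre of its underside, z up. Pushed higher than about 35 mm it may tip. Lean the hand back so its body clears the head.
- bay_free: the empty one of the two stalls. A stall: two fixed side walls 7 mm thick, 30 mm high, inner faces 70 mm apart; no floor, open at the top and the front (which faces the robot's left, +y, roughly). Origin: on the worktop midway between the walls, the mill's centre when 1 mm off the board. x: level, from the open front to the board (walls from x = -20 to +30 mm, board face at +30 mm), y: across, z up.
- back_board: back board of the brown wooden seasoning stand, fixed, 16 mm thick, 178 mm long, 76 mm high; to its left as the robot sees it are two alike stalls side by side, 85 mm apart, one taken, one nearer the robot than the other. Origin: centre of its underside; x points away from the stalls (the same direction as the stalls' x), y along the board. (Wall cabinets hang beyond x = 0.58 m, from 0.5 m up.)
- salt_shaker: salt shaker with clear body and metal cap, 44 mm across, 90 mm tall, standing in the other stall; leave it alone. Origin: centre of its underside.
- spice_jar: spice jar with dark cap, 41 mm across, 105 mm tall, in the open beyond the mill's way; leave it alone. Origin: centre of its underside.
- garlic: garlic bulb, 50 mm across, 48 mm tall, beyond the mill or to the left of it; leave it alone. Origin: centre of its underside.
- ramekin: small white stoneware ramekin, 61 mm across, 37 mm tall, beyond the mill or to the left of it; leave it alone. Origin: centre of its underside.
- salt_cellar: brown wooden salt cellar with lid, 66 mm across, 68 mm tall, beyond the stand; leave it alone. Origin: centre of its underside.
- tumbler: clear drinking glass, 76 mm across, 89 mm tall, farther back on the left; leave it alone. Origin: centre of its underside.
- bowl: round white bowl with dots, 130 mm across, 55 mm tall, far back in the middle; leave it alone. Origin: centre of its underside.
Not all that is in view belongs to the job. What is shaped like the pepper_mill but orange or pink is not meant.

How it is judged:
By the outcome, as a careful person would: the job done as asked, in the order asked, and still so for the second after the job is handed in, with the robot touching nothing.
It also fails if it takes over 56 s, if anything falls off the work surface, if the arm or the gripper's body presses on something with over 40 N, if the wrist force passes 120 N, or if a joint passes its speed limit or range.

## Working session

There is one attempt and no reset: what is moved stays moved. The work goes in short steps, Python scripts to look and compute and a tool call to move; the robot and the scene stay as the last step left them, time stands still between calls to the robot, and variables do not carry over. Pictures are saved under pics/ and viewed, at most 10 in all, crops included, and the job is handed in when it is done.

Besides the shell and the picture viewer there is one more tool, called after "Call:" as name(argument=value, ...) on one line, values as JSON. arm_command: Moves the arm, as the interface text tells. Its arguments: {"type":"object","properties":{"plan":{"type":"array"},"gripper":{"type":"number"},"force":{"type":"number"}},"required":["plan"]}

```bash
mkdir -p pics
python3 - <<'E'
from station import *
import cv2,numpy as np
print(get_obs()); print(tcp_to_grasp if not callable(tcp_to_grasp) else tcp_to_grasp())
for n in("scene","top"):
    p,d=get_image(n); cv2.imwrite(f"pics/{n}0.png",p); np.savez(f"{n}0.npz",p=p,d=d)
    print(n,calibration(n))
E
```

```text
{'t': 0.0, 'q': array([-1.26099580e+00,  5.33546383e-02,  1.61427702e+00,  1.71734146e-05,
        1.47598359e+00, -1.18985071e-01]), 'dq': array([-0.00151128,  0.00018645,  0.00056934,  0.00100598, -0.00011106,
        0.00099643]), 'effort': array([ 8.39966342e-04, -3.93686163e+01, -3.70172381e+01,  8.15134081e-05,
        7.07957981e-03, -1.96600087e-05]), 'tool_pos': array([ 0.25978402, -0.56816278,  0.40347417]), 'tool_rot': array([-3.06769991e+00, -6.67955707e-01,  2.75752564e-04]), 'contact_force': array([-0.30068471,  0.05997249,  0.37869355]), 'wrist_torque': array([ 0.0028784 , -0.02926302,  0.01270291]), 'grip_force': 0.0, 'opening': 0.08510031399038465}
0.1547
scene {'fx': 405.7803644732098, 'fy': 405.7803644732098, 'cx': 259.4632342955773, 'cy': 190.91932710999868, 'pose': array([[-8.24663633e-01,  3.51425826e-01, -4.43203995e-01,
         4.75463150e-02],
       [-5.65623445e-01, -5.12511655e-01,  6.46066499e-01,
         7.63892618e-01],
       [-1.02759571e-04,  7.83474117e-01,  6.21424410e-01,
         7.84645444e-01],
       [ 0.00000000e+00,  0.00000000e+00,  0.00000000e+00,
         1.00000000e+00]])}
top {'fx': 406.0387628793525, 'fy': 406.0387628793525, 'cx': 255.79430979108932, 'cy': 190.82823791610303, 'pose': array([[-0.01133503,  0.98711235, -0.15962682,  0.39367527],
       [-0.99982978, -0.01351254, -0.01256235, -0.00497007],
       [-0.01455742,  0.15945725,  0.9870975 ,  1.30410759],
       [ 0.        ,  0.        ,  0.        ,  1.        ]])}
```

View pics/scene0.png

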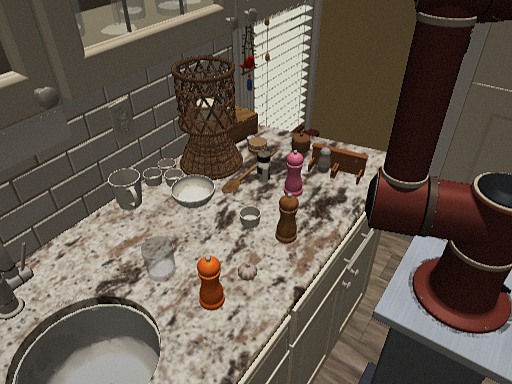

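View pics/top0.png

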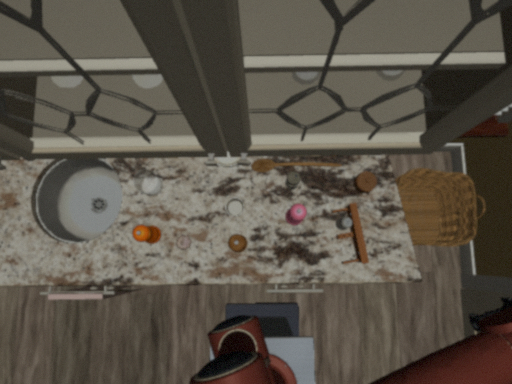

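The scene view shows the brown mill at (287,218), a pink decoy at (293,173), and the stand at (338,160) with the shaker at (324,158). In the top view the mill is at (237,242), the board runs from (353,205) to (362,262), and the free stall is the lower one, around (348,250).

```bash
cat > h.py <<'E'
import numpy as np,cv2
from station import calibration
def pts(n,d):
    c=calibration(n); v,u=np.mgrid[:384,:512]
    P=np.stack([(u-c['cx'])/c['fx']*d,-(v-c['cy'])/c['fy']*d,-d],-1)
    return P@c['pose'][:3,:3].T+c['pose'][:3,3]
def load(n,k):
    z=np.load(f"{n}{k}.npz"); return z['p'],z['d'],pts(n,z['d'])
E
python3 - <<'E'
from h import *
for n,boxes in(("top",dict(mill=(222,228,252,256),pink=(284,200,312,224),stand=(330,198,374,270),ramekin=(222,195,246,219),garlic=(174,233,192,251))),
               ("scene",dict(mill=(270,190,302,246),pink=(280,148,308,198),stand=(308,138,372,186),ramekin=(236,203,264,232),jar=(252,146,275,186),garlic=(236,260,260,284)))):
    p,d,W=load(n,0)
    for k,(a,b,c,e) in boxes.items():
        w=W[b:e,a:c].reshape(-1,3); dd=d[b:e,a:c].ravel(); s=w[(dd>0)&(w[:,2]>.012)&(w[:,2]<.2)]
        if not len(s): print(n,k,'none',np.percentile(w[:,2],[5,50,95]));continue
        print(n,k,len(s),'min',s.min(0).round(3),'max',s.max(0).round(3),'med',np.median(s,0).round(3))
        if k=='stand':
            for lo,hi in((.065,.085),(.022,.036),(.05,.064),(.085,.1)):
                t=s[(s[:,2]>lo)&(s[:,2]<hi)]
                if len(t)>4:
                    if lo==.065: print('board rect',cv2.minAreaRect((t[:,:2]*1000).astype(np.float32)))
                    print(lo,len(t),t.min(0).round(3),t.max(0).round(3))
p=cv2.imread('pics/top0.png')[190:275,210:380]; q=cv2.imread('pics/scene0.png')[130:200,280:380]
cv2.imwrite('pics/c0.png',np.vstack([cv2.resize(p,(600,300),interpolation=2),cv2.resize(q,(600,300),interpolation=2)]))
E
```

```text
top mill 280 min [0.411 0.044 0.013] max [0.461 0.092 0.151] med [0.435 0.065 0.133]
top pink 331 min [ 0.495 -0.136  0.012] max [ 0.547 -0.08   0.151] med [ 0.517 -0.105  0.13 ]
top stand 965 min [ 0.371 -0.32   0.012] max [ 0.554 -0.227  0.095] med [ 0.474 -0.287  0.074]
board rect ((459.400390625, -278.33160400390625), (183.32241821289062, 59.98330307006836), 9.33500862121582)
0.065 508 [ 0.371 -0.32   0.067] [ 0.554 -0.243  0.085]
0.022 205 [ 0.371 -0.302  0.023] [ 0.547 -0.227  0.036]
0.05 65 [ 0.38  -0.303  0.05 ] [ 0.541 -0.238  0.061]
0.085 60 [ 0.48  -0.272  0.085] [ 0.508 -0.248  0.095]
top ramekin 108 min [0.522 0.052 0.012] max [0.58  0.109 0.044] med [0.563 0.087 0.034]
top garlic 179 min [0.419 0.219 0.018] max [0.466 0.264 0.046] med [0.441 0.24  0.032]
scene mill 859 min [ 0.409 -0.111  0.012] max [0.539 0.099 0.151] med [0.428 0.085 0.073]
scene pink 731 min [ 0.423 -0.327  0.012] max [0.634 0.078 0.151] med [ 0.512 -0.094  0.081]
scene stand 1280 min [ 0.37  -0.35   0.012] max [ 0.599 -0.225  0.09 ] med [ 0.463 -0.289  0.048]
board rect ((458.94659423828125, -279.4053039550781), (182.87039184570312, 63.36787414550781), 9.125631332397461)
0.065 367 [ 0.37  -0.322  0.065] [ 0.552 -0.242  0.085]
0.022 293 [ 0.37  -0.34   0.022] [ 0.594 -0.225  0.036]
0.05 205 [ 0.374 -0.341  0.05 ] [ 0.599 -0.24   0.064]
0.085 26 [ 0.484 -0.268  0.086] [ 0.505 -0.248  0.09 ]
scene ramekin 285 min [0.52  0.049 0.012] max [0.58 0.11 0.04] med [0.552 0.077 0.027]
scene jar 466 min [ 0.605 -0.253  0.012] max [ 0.75  -0.079  0.109] med [ 0.623 -0.092  0.06 ]
scene garlic 278 min [0.418 0.22  0.013] max [0.465 0.268 0.047] med [0.436 0.251 0.03 ]
```

View pics/c0.png

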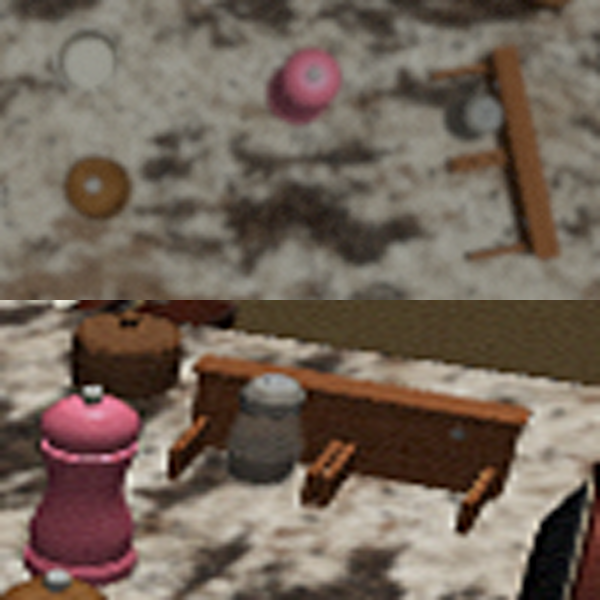

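The crop shows the free stall (walls at about (480,160) and (500,250) in the upper half), the shaker in the other stall, and the lane from mill to stall clear of the pink mill.

Run:
```python
from h import *
from scipy.optimize import least_squares
for n,bm,bs in(("top",(222,228,252,256),(330,198,374,270)),("scene",(270,190,302,246),(308,138,372,186))):
    p,d,W=load(n,0)
    def get(b): 
        s=W[b[1]:b[3],b[0]:b[2]].reshape(-1,3); return s
    s=get(bm); s=s[(s[:,2]>.02)&(s[:,2]<.16)&(abs(s[:,0]-.436)<.04)&(abs(s[:,1]-.068)<.04)]
    f=lambda c,r,t:np.hypot(t[:,0]-c[0],t[:,1]-c[1])-r
    for lo,hi in((.1,.14),(.02,.03),(.14,.16)):
        t=s[(s[:,2]>lo)&(s[:,2]<hi)]
        if len(t)>5: 
            r=least_squares(lambda c:f(c,c[2],t),[.436,.068,.025],loss='soft_l1',f_scale=.002); print(n,'mill',lo,len(t),r.x.round(4), t.mean(0).round(3))
    s=get(bs); t=s[(s[:,2]>.069)&(s[:,2]<.084)&(s[:,0]<.56)]
    # board line fit, drop shaker
    for _ in range(6):
        vx,vy,x0,y0=cv2.fitLine(t[:,:2].astype(np.float32),cv2.DIST_HUBER,0,.01,.01).ravel()
        if vx<0: vx,vy=-vx,-vy
        o=(t[:,0]-x0)*-vy+(t[:,1]-y0)*vx; t=t[abs(o-np.median(o))<(.012)]
    a=(t[:,0]-x0)*vx+(t[:,1]-y0)*vy; o=(t[:,0]-x0)*-vy+(t[:,1]-y0)*vx
    am=(a.min()+a.max())/2; om=(np.percentile(o,2)+np.percentile(o,98))/2
    L=np.array([vx,vy]); N=np.array([vy,-vx])  # N: away from stalls (-y)
    C=np.array([x0,y0])+am*L-om*N
    print(n,'board',C.round(4),'len',np.ptp(a).round(4),'th',np.percentile(o,[2,98]).round(4),'N',N.round(4),'ang',np.degrees(np.arctan2(N[1],N[0])).round(2))
    w=s[(s[:,2]>.02)&(s[:,2]<.04)&(s[:,0]<.56)]
    al=(w[:,:2]-C)@L; no=(w[:,:2]-C)@N; k=(no<-.02)&(no>-.065)
    print('wall hist',np.histogram(al[k],np.arange(-.1,.1,.004)))
    print('bay',(C-.038*N-.0425*L).round(4))
```

```text
top mill 0.1 213 [0.4356 0.0689 0.0184] [0.436 0.068 0.132]
top mill 0.14 25 [0.4312 0.0693 0.0073] [0.435 0.069 0.145]
top board [ 0.4623 -0.2957] len 0.1833 th [-0.0104  0.01  ] N [ 0.1651 -0.9863] ang -80.5
wall hist (array([ 0,  0,  0,  0, 15, 13,  0,  0,  0,  0,  0,  0,  0,  0,  0,  0,  0,
        0,  0,  0,  0,  0,  0, 12, 16, 13, 16,  0,  0,  1,  3,  2,  2,  3,
        1,  2,  1,  2,  1,  4,  0,  0,  0,  0,  9, 17,  2,  0,  0]), array([-1.00000000e-01, -9.60000000e-02, -9.20000000e-02, -8.80000000e-02,
       -8.40000000e-02, -8.00000000e-02, -7.60000000e-02, -7.20000000e-02,
       -6.80000000e-02, -6.40000000e-02, -6.00000000e-02, -5.60000000e-02,
       -5.20000000e-02, -4.80000000e-02, -4.40000000e-02, -4.00000000e-02,
       -3.60000000e-02, -3.20000000e-02, -2.80000000e-02, -2.40000000e-02,
       -2.00000000e-02, -1.60000000e-02, -1.20000000e-02, -8.00000000e-03,
       -4.00000000e-03,  8.32667268e-17,  4.00000000e-03,  8.00000000e-03,
        1.20000000e-02,  1.60000000e-02,  2.00000000e-02,  2.40000000e-02,
        2.80000000e-02,  3.20000000e-02,  3.60000000e-02,  4
[... 1078 characters left out ...]
, -4.40000000e-02, -4.00000000e-02,
       -3.60000000e-02, -3.20000000e-02, -2.80000000e-02, -2.40000000e-02,
       -2.00000000e-02, -1.60000000e-02, -1.20000000e-02, -8.00000000e-03,
       -4.00000000e-03,  8.32667268e-17,  4.00000000e-03,  8.00000000e-03,
        1.20000000e-02,  1.60000000e-02,  2.00000000e-02,  2.40000000e-02,
        2.80000000e-02,  3.20000000e-02,  3.60000000e-02,  4.00000000e-02,
        4.40000000e-02,  4.80000000e-02,  5.20000000e-02,  5.60000000e-02,
        6.00000000e-02,  6.40000000e-02,  6.80000000e-02,  7.20000000e-02,
        7.60000000e-02,  8.00000000e-02,  8.40000000e-02,  8.80000000e-02,
        9.20000000e-02,  9.60000000e-02]))
bay [ 0.4127 -0.2628]
```

```bash
cat >> h.py <<'E'
from station import get_obs
from scipy.spatial.transform import Rotation as Ro
TH=np.radians(35)
def pose(front,h,th=TH,L=.173):
    """front: lower front edge point between the tips, h: push heading in degrees"""
    D=np.array([np.cos(np.radians(h)),np.sin(np.radians(h)),0]);Z=np.array([0,0,1.])
    z=-np.cos(th)*Z+np.sin(th)*D; x=-(np.cos(th)*D+np.sin(th)*Z)
    R=np.stack([x,np.cross(z,x),z],1)
    return np.array(front)-L*z+.011*x,R
def rel(p,R,base=None):
    o=get_obs(); p0,R0=base or (o['tool_pos'],Ro.from_rotvec(o['tool_rot']).as_matrix())
    s=R0.T@(p-p0)*100; w=Ro.from_matrix(R0.T@R).as_rotvec()
    return np.r_[s.round(2),w.round(3)].tolist()
E
python3 - <<'E'
from h import *
p,R=pose([.445,.14,.22],-95); print(p,R.round(2)); print('final',rel(p,R)); 
print('mid',rel(np.array([.43,-.25,.42]),Ro.from_rotvec(get_obs()['tool_rot']).as_matrix()))
E
```

```text
[0.45443368 0.24782751 0.35540396] [[ 0.07  1.   -0.05]
 [ 0.82 -0.09 -0.57]
 [-0.57  0.   -0.82]]
final [51.63, -66.11, 4.95, -0.323, -0.554, -1.02]
mid [28.71, -21.86, -1.59, 0.0, 0.0, 0.0]
```

Call:
arm_command(plan=[[[3.2,-2.4,-0.2,0,0,0],[6.4,-4.9,-0.4,0,0,0],[9.6,-7.3,-0.5,0,0,0],[12.8,-9.7,-0.7,0,0,0],[16,-12.2,-0.9,0,0,0],[19.2,-14.6,-1.1,0,0,0],[22.4,-17,-1.2,0,0,0],[25.6,-19.4,-1.4,0,0,0],[28.7,-21.9,-1.6,0,0,0],[30.5,-25.5,-1.6,-0.03,-0.05,-0.1],[32,-29,-1.6,-0.06,-0.1,-0.2],[33.5,-32.5,-1.6,-0.09,-0.15,-0.3]]], gripper=0.3)

```text
t: 1.1
tool_pos: [0.4291, -0.1318, 0.4203]
tool_rot: [2.814, 1.082, -0.195]
contact_force: [1.0, 0.9, -0.4]
opening: 0.0298
grip_force: 0.0
```

Run:
```python
from h import *
o=get_obs(); print(o['t'],o['q'].round(2),o['tool_pos'],o['opening'])
print('final',rel(*pose([.445,.14,.22],-95)))
```

```text
1.1 [-0.42 -0.39  1.98 -0.18  1.56  0.42] [ 0.42907491 -0.13178199  0.42029382] 0.029801518427415814
final [27.87, -26.7, 0.18, -0.224, -0.401, -0.717]
```

Call:
arm_command(plan=[[[2.5,-2.4,0,-0.02,-0.036,-0.065],[5,-4.8,0,-0.04,-0.073,-0.13],[7.5,-7.2,0,-0.061,-0.11,-0.195],[10,-9.6,0,-0.081,-0.146,-0.26],[12.5,-12,0,-0.102,-0.182,-0.326],[15,-14.4,0.1,-0.122,-0.219,-0.39],[17.5,-16.8,0.1,-0.142,-0.255,-0.456],[20,-19.2,0.1,-0.163,-0.292,-0.52],[22.5,-21.6,0.2,-0.183,-0.328,-0.586],[25.4,-24.3,0.2,-0.204,-0.365,-0.65],[27.9,-26.7,0.2,-0.224,-0.401,-0.717],[27.9,-26.7,0.2,-0.224,-0.401,-0.717]]])

```text
t: 2.1
tool_pos: [0.4562, 0.2506, 0.354]
tool_rot: [1.96, 1.803, -0.619]
contact_force: [-0.6, 0.2, 0.3]
opening: 0.03
grip_force: 0.0
```

Run:
```python
from h import *
from station import get_image
o=get_obs(); print(o['t'],o['q'].round(2),o['tool_pos'])
print('err',rel(*pose([.445,.14,.22],-95)))
print('down1',rel(*pose([.4375,.115,.07],-95)))
print('down2',rel(*pose([.4375,.115,.025],-95)))
p,d=get_image('scene'); np.savez('scene1.npz',p=p,d=d); cv2.imwrite('pics/s1.png',cv2.resize(p[60:330,160:400],(640,720))[:600])
```

```text
2.1 [ 0.46 -0.06  1.84 -0.51  1.69  0.57] [0.45617534 0.25059073 0.35396104]
err [-0.32, -0.15, 0.05, -0.0, -0.001, 0.004]
down1 [6.17, -0.65, 13.81, -0.0, -0.001, 0.004]
down2 [8.75, -0.64, 17.5, -0.0, -0.001, 0.004]
```

View pics/s1.png

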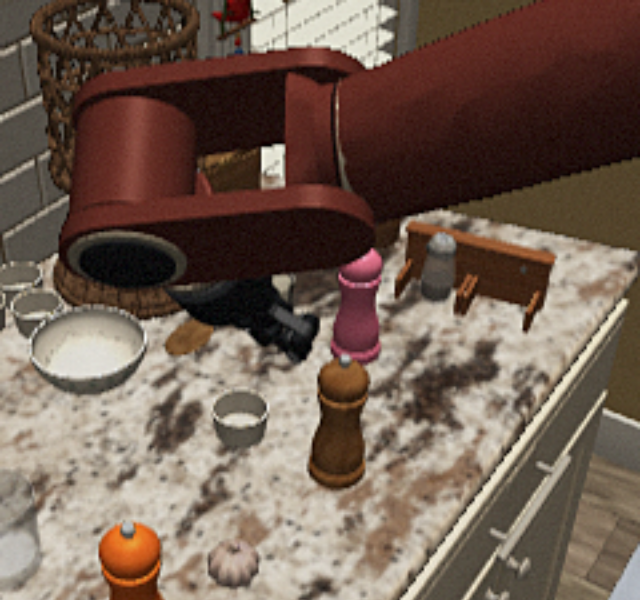

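The view shows the hand high behind the mill (mill at (342,425) in the crop), with garlic at (232,562) and ramekin at (240,418), both clear. Descending.

Call:
arm_command(plan=[[[0.9,-0.1,2,0,0,0],[1.8,-0.2,4,0,0,0],[2.7,-0.3,6,0,0,0],[3.6,-0.4,8,0,0,0],[4.4,-0.5,10,0,0,0.002],[5.3,-0.6,12,0,0,0.004],[6.2,-0.65,13.8,0,0,0.004],[6.2,-0.65,13.8,0,0,0.004],[6.2,-0.65,13.8,0,0,0.004]]])

```text
t: 2.9
tool_pos: [0.4477, 0.2179, 0.2071]
tool_rot: [1.973, 1.789, -0.619]
contact_force: [-0.1, 0.3, -0.2]
opening: 0.0299
grip_force: 0.0
```

Run:
```python
from h import *
from station import get_image
o=get_obs(); print(o['t'],o['q'].round(2),o['tool_pos'])
print('down2',rel(*pose([.4375,.115,.022],-95)))
for n in('scene','top'):
    p,d=get_image(n); np.savez(f'{n}2.npz',p=p,d=d); W=pts(n,d)
    P,R=pose([.4375,.115,.07],-95); P=o['tool_pos']
    # points near fingers in tool frame
    w=(W.reshape(-1,3)-P)@R; m=(abs(w[:,0])<.03)&(abs(w[:,1])<.05)&(w[:,2]>.1)&(w[:,2]<.2)&(W.reshape(-1,3)[:,2]>.02)
    t=w[m]; print(n,len(t)); 
    if len(t): print(t.min(0).round(3),t.max(0).round(3),np.percentile(t[:,2],[90,95,98]).round(3))
    if n=='scene': cv2.imwrite('pics/s2.png',cv2.resize(p[150:290,200:340],(600,600)))
```

```text
2.9 [ 0.41  0.08  1.98 -0.53  1.43  0.68] [0.44767439 0.21786575 0.2070515 ]
down2 [3.24, -0.13, 3.79, -0.004, -0.001, -0.009]
scene 80
[-0.03  -0.045  0.1  ] [0.017 0.014 0.199] [0.193 0.195 0.198]
top 240
[-0.019 -0.048  0.1  ] [0.016 0.05  0.168] [0.155 0.161 0.163]
```

View pics/s2.png

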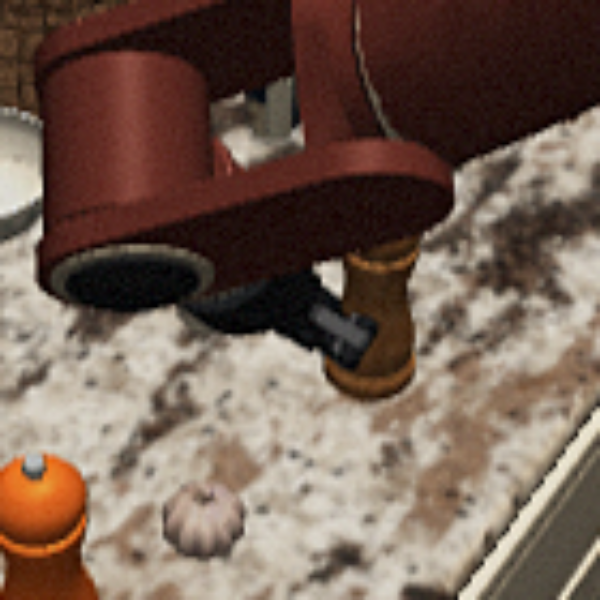

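The crop shows the fingertips at (355,345) just behind the mill's foot; the forearm covers the mill's head in this view, so I check its height clearance.

Run:
```python
from h import *
p,d,W=load('scene',2)
hsv=cv2.cvtColor(p,cv2.COLOR_BGR2HSV)
b,g,r=[p[...,i].astype(int) for i in range(3)]
m=(d>0)&(r>g*1.8)&(r>40)&(g<60)&(W[...,2]>.05)
w=W[m]
for R in(.05,.1,.15):
    t=w[np.hypot(w[:,0]-.435,w[:,1]-.07)<R]; print(R,len(t),t.min(0).round(3) if len(t) else '')
k=np.argsort(w[:,2])[:300:30]; print(w[k].round(3))
```

```text
0.05 17 [0.411 0.064 0.05 ]
0.1 17 [0.411 0.064 0.05 ]
0.15 29 [0.36  0.064 0.05 ]
[[ 0.453  0.362  0.05 ]
 [ 0.462  0.368  0.052]
 [ 0.457  0.364  0.055]
 [ 0.451  0.336  0.058]
 [ 0.45   0.358  0.061]
 [ 0.458  0.364  0.065]
 [ 0.449  0.351  0.069]
 [ 0.452  0.337  0.073]
 [ 0.46   0.364  0.078]
 [-0.017  0.063  0.084]]
```

Call:
arm_command(plan=[[[0.5,0,0.6,0,0,0],[1.1,0,1.3,0,0,0],[1.6,-0.1,1.9,0,0,0],[2.2,-0.1,2.5,0,0,0],[2.7,-0.1,3.2,0,0,0],[3.2,-0.1,3.8,0,0,-0.009],[3.2,-0.1,3.8,0,0,-0.009],[3.2,-0.1,3.8,0,0,-0.009]]])

```text
t: 3.67
tool_pos: [0.4474, 0.2234, 0.1573]
tool_rot: [1.964, 1.8, -0.621]
contact_force: [-0.9, -0.5, -0.2]
opening: 0.0296
grip_force: 0.0
```

```bash
cat >> h.py <<'E'
B=np.array([.4135,-.264]); hN=-80.2; N=np.array([.170,-.985]); M=np.array([.435,.070])
PRE=B-.085*N
def tgt(c,h,z=.021,off=.0245):
    D=np.array([np.cos(np.radians(h)),np.sin(np.radians(h))])
    return pose(np.r_[np.array(c)-off*D,z],h)
def where(off=.0245):
    o=get_obs(); R=Ro.from_rotvec(o['tool_rot']).as_matrix(); f=o['tool_pos']+.173*R[:,2]-.011*R[:,0]
    h=np.degrees(np.arctan2(R[1,2],R[0,2])); D=np.array([np.cos(np.radians(h)),np.sin(np.radians(h))])
    print('t',o['t'],'q',o['q'].round(2),'F',o['contact_force'].round(1),'front',f.round(4),'h',h.round(1),'cradle centre',(f[:2]+off*D).round(4))
E
python3 - <<'E'
from h import *
where()
print('PRE',PRE)
for s in (0,.1,.2,.3,.4): print(s,rel(*tgt(M+(PRE-M)*s,-95)))
E
```

```text
t 3.6667 q [ 0.42  0.17  1.98 -0.54  1.36  0.72] F [-0.9 -0.5 -0.2] front [0.4375 0.1158 0.0218] h -95.3 cradle centre [0.4353 0.0914]
PRE [ 0.39905  -0.180275]
0 [-1.68, 0.1, 1.29, -0.003, -0.001, 0.001]
0.1 [-3.75, -0.04, 2.74, -0.003, -0.001, 0.001]
0.2 [-5.82, -0.17, 4.18, -0.003, -0.001, 0.001]
0.3 [-7.89, -0.31, 5.63, -0.003, -0.001, 0.001]
0.4 [-9.96, -0.45, 7.07, -0.003, -0.001, 0.001]
```

Call:
arm_command(plan=[[[-0.5,0,0.4,0,0,0],[-0.9,0,0.7,0,0,0],[-1.2,0.1,0.9,0,0,0],[-1.4,0.1,1.05,0,0,0],[-1.55,0.1,1.2,0,0,0],[-1.7,0.1,1.3,0,0,0],[-1.85,0.1,1.4,0,0,0],[-2,0.1,1.5,0,0,0],[-2.2,0.05,1.65,0,0,0],[-2.4,0.05,1.8,0,0,0],[-2.65,0.05,1.95,0,0,0],[-2.9,0,2.15,0,0,0]]])

```text
t: 4.67
tool_pos: [0.4446, 0.1874, 0.1573]
tool_rot: [1.965, 1.799, -0.618]
contact_force: [0.7, 1.3, 1.3]
opening: 0.0302
grip_force: 1.0
```

Run:
```python
from h import *
from station import get_image
where()
p,d=get_image('top'); np.savez('top3.npz',p=p,d=d)
ps,d=get_image('scene')
cv2.imwrite('pics/s3.png',np.hstack([cv2.resize(ps[170:260,240:330],(400,400)),cv2.resize(p[205:285,200:280],(400,400))]))
for s in (.15,.25,.3): print(s,rel(*tgt(M+(PRE-M)*s,-95)))
```

```text
t 4.6667 q [ 0.36  0.12  2.03 -0.56  1.32  0.68] F [0.7 1.3 1.3] front [0.435  0.08   0.0217] h -95.1 cradle centre [0.4329 0.0556]
0.15 [-1.81, -0.12, 1.36, -0.002, -0.002, -0.0]
0.25 [-3.88, -0.26, 2.81, -0.002, -0.002, -0.0]
0.3 [-4.92, -0.33, 3.53, -0.002, -0.002, -0.0]
```

View pics/s3.png

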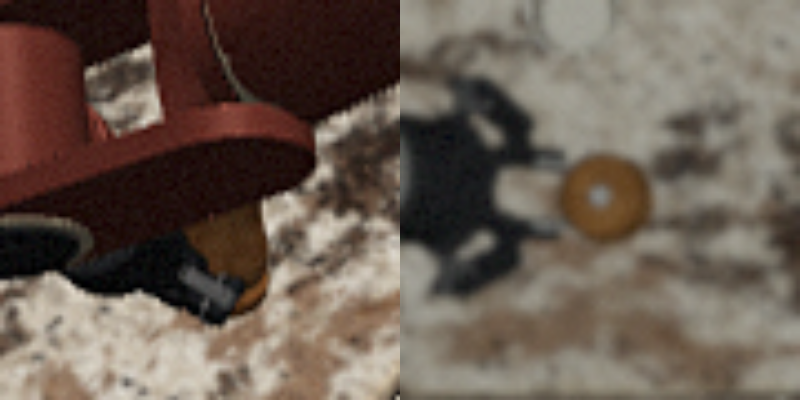

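The mill sits centred in the two-finger cradle (right half, mill at (605,197), fingers symmetric behind). Pushing on.

Call:
arm_command(plan=[[[-0.4,0,0.3,0,0,0],[-0.8,0,0.6,0,0,0],[-1.2,-0.1,0.9,0,0,0],[-1.6,-0.1,1.2,0,0,0],[-2,-0.1,1.5,0,0,0],[-2.4,-0.2,1.8,0,0,0],[-2.8,-0.2,2.05,0,0,0],[-3.25,-0.2,2.35,0,0,0],[-3.65,-0.25,2.65,0,0,0],[-4.05,-0.25,2.95,0,0,0],[-4.5,-0.3,3.25,0,0,0],[-4.9,-0.3,3.55,0,0,0]]])

```text
t: 5.77
tool_pos: [0.4361, 0.127, 0.156]
tool_rot: [1.965, 1.799, -0.619]
contact_force: [0.2, 3.7, 2.5]
opening: 0.0301
grip_force: 1.5
```

```bash
cat >> h.py <<'E'
from station import get_image
def mill(k=None,near=None,n='top'):
    """head points seen from above -> centre"""
    if k is not None: p,d,W=load(n,k)
    else: p,d=get_image(n); W=pts(n,d)
    hsv=cv2.cvtColor(p,cv2.COLOR_BGR2HSV)
    m=(W[...,2]>.1)&(W[...,2]<.16)&(np.hypot(W[...,0]-near[0],W[...,1]-near[1])<.05)&(hsv[...,0]>5)&(hsv[...,0]<25)&(hsv[...,1]>90)
    w=W[m]; c,r=cv2.minEnclosingCircle((w[:,:2]*1000).astype(np.float32)); print('mill',len(w),np.round(c,1),round(r,1),'top z',w[:,2].max().round(3))
    return p
E
python3 - <<'E'
from h import *
mill(0,(.435,.07)); mill(3,(.433,.056)); where(); mill(None,(.425,.0))
for s in (.5,.55,.7): print(s,rel(*tgt(M+(PRE-M)*s,-92)))
E
```

```text
mill 192 [435.   67.8] 24.2 top z 0.143
mill 203 [430.5  57.5] 24.2 top z 0.144
t 5.7667 q [ 0.25  0.05  2.11 -0.6   1.26  0.61] F [0.2 3.7 2.5] front [0.4264 0.0195 0.0204] h -95.2 cradle centre [ 0.4242 -0.0049]
mill 218 [421.7  -1.5] 24.9 top z 0.146
0.5 [-4.13, -0.99, 2.82, -0.032, -0.001, -0.043]
0.55 [-5.17, -1.05, 3.54, -0.032, -0.001, -0.043]
0.7 [-8.27, -1.26, 5.71, -0.032, -0.001, -0.043]
```

Call:
arm_command(plan=[[[-0.45,-0.1,0.3,-0.003,0,-0.004],[-0.9,-0.2,0.6,-0.006,0,-0.008],[-1.3,-0.3,0.9,-0.009,0,-0.012],[-1.75,-0.35,1.2,-0.012,0,-0.016],[-2.2,-0.45,1.5,-0.014,0,-0.02],[-2.6,-0.55,1.8,-0.017,0,-0.023],[-3.05,-0.65,2.1,-0.02,0,-0.027],[-3.45,-0.7,2.35,-0.022,0,-0.03],[-3.9,-0.8,2.65,-0.025,0,-0.033],[-4.3,-0.9,2.95,-0.028,0,-0.037],[-4.75,-1,3.25,-0.03,0,-0.04],[-5.2,-1.05,3.55,-0.032,0,-0.043]]])

```text
t: 6.82
tool_pos: [0.42, 0.0653, 0.1566]
tool_rot: [1.909, 1.845, -0.599]
contact_force: [-0.1, 1.0, -1.1]
opening: 0.03
grip_force: 0.6
```

Run:
```python
from h import *
where(); mill(None,(.415,-.065))
for s,h in ((.8,-88),(.82,-88),(1,-85)): print(s,rel(*tgt(M+(PRE-M)*s,h,off=.022)))
```

```text
t 6.8167 q [ 0.12 -0.04  2.21 -0.66  1.17  0.48] F [-0.1  1.  -1.1] front [ 0.4164 -0.0426  0.021 ] h -91.9 cradle centre [ 0.4155 -0.0671]
mill 218 [414.1 -64.8] 25.0 top z 0.147
0.8 [-5.35, -1.59, 3.76, -0.04, -0.001, -0.057]
0.82 [-5.76, -1.65, 4.05, -0.04, -0.001, -0.057]
1 [-9.52, -2.81, 6.68, -0.07, -0.001, -0.1]
```

Call:
arm_command(plan=[[[-0.45,-0.15,0.3,-0.003,0,-0.005],[-0.9,-0.25,0.65,-0.007,0,-0.01],[-1.35,-0.4,0.95,-0.01,0,-0.014],[-1.8,-0.55,1.25,-0.013,0,-0.019],[-2.25,-0.65,1.55,-0.017,0,-0.024],[-2.7,-0.8,1.9,-0.02,0,-0.029],[-3.1,-0.9,2.2,-0.023,0,-0.033],[-3.55,-1.05,2.5,-0.027,0,-0.038],[-4,-1.2,2.8,-0.03,0,-0.043],[-4.45,-1.3,3.15,-0.033,0,-0.048],[-4.9,-1.45,3.45,-0.037,0,-0.052],[-5.35,-1.6,3.75,-0.04,0,-0.057]]])

```text
t: 7.87
tool_pos: [0.4018, 0.0005, 0.1565]
tool_rot: [1.836, 1.903, -0.576]
contact_force: [-0.2, 1.5, 1.1]
opening: 0.0299
grip_force: 0.9
```

Run:
```python
from h import *
where(); mill(None,(.41,-.13))
for s,h in ((.9,-86),(1,-83),(1.05,-83)): print(s,rel(*tgt(M+(PRE-M)*s,h,off=.022)))
```

```text
t 7.8667 q [-0.03 -0.14  2.29 -0.71  1.06  0.31] F [-0.2  1.5  1.1] front [ 0.4058 -0.1074  0.0209] h -87.9 cradle centre [ 0.4067 -0.1319]
mill 219 [ 404.1 -128.7] 24.8 top z 0.146
0.9 [-2.05, -0.88, 1.43, -0.02, -0.002, -0.028]
1 [-4.13, -2.01, 2.88, -0.05, -0.002, -0.071]
1.05 [-5.15, -2.23, 3.59, -0.05, -0.002, -0.071]
```

Call:
arm_command(plan=[[[-0.35,-0.15,0.25,-0.004,0,-0.006],[-0.7,-0.3,0.5,-0.008,0,-0.011],[-1.05,-0.5,0.7,-0.012,0,-0.017],[-1.4,-0.65,0.95,-0.016,0,-0.023],[-1.75,-0.85,1.2,-0.02,0,-0.029],[-2.05,-1,1.45,-0.025,0,-0.035],[-2.4,-1.15,1.7,-0.029,0,-0.041],[-2.75,-1.35,1.9,-0.033,0,-0.047],[-3.1,-1.5,2.15,-0.037,0,-0.053],[-3.45,-1.65,2.4,-0.041,0,-0.059],[-3.8,-1.85,2.65,-0.046,0,-0.065],[-4.1,-2,2.9,-0.05,0,-0.071]]])

```text
t: 8.92
tool_pos: [0.3836, -0.0503, 0.1562]
tool_rot: [1.744, 1.971, -0.546]
contact_force: [1.4, 2.1, 1.8]
opening: 0.0303
grip_force: 1.2
```

Run:
```python
from h import *
where(); p=mill(None,(.40,-.18)); s,_=get_image('scene')
cv2.imwrite('pics/s4.png',np.hstack([cv2.resize(s[130:220,280:370],(400,400)),cv2.resize(p[195:275,295:375],(400,400))]))
for s,h in ((.06,-80.2),(.045,-80.2),(.03,-80.2),(.015,-80.2),(0,-80.2)): print(s,B-s*N,rel(*tgt(B-s*N,h,off=.022)))
```

```text
t 8.9167 q [-0.17 -0.22  2.36 -0.74  0.95  0.14] F [1.4 2.1 1.8] front [ 0.397  -0.1575  0.0206] h -82.9 cradle centre [ 0.4001 -0.1818]
mill 217 [ 396.8 -178.2] 24.6 top z 0.142
0.06 [ 0.4033 -0.2049] [-2.12, -0.56, 1.45, -0.027, -0.002, -0.041]
0.045 [ 0.40585  -0.219675] [-3.34, -0.48, 2.31, -0.027, -0.002, -0.041]
0.03 [ 0.4084  -0.23445] [-4.57, -0.41, 3.16, -0.027, -0.002, -0.041]
0.015 [ 0.41095  -0.249225] [-5.8, -0.33, 4.02, -0.027, -0.002, -0.041]
0 [ 0.4135 -0.264 ] [-7.03, -0.26, 4.88, -0.027, -0.002, -0.041]
```

View pics/s4.png

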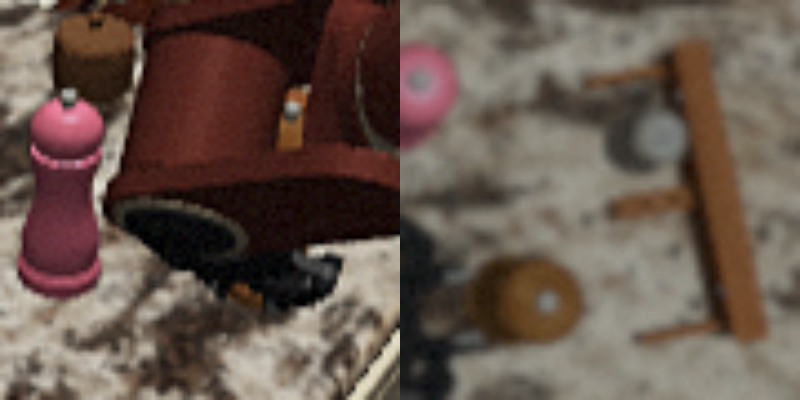

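The top crop shows the mill at (530,305) in front of the free stall, walls at (650,205) and (680,330), a touch near the robot side; I shift the aim 2 mm away from the robot.

```bash
sed -i 's/^B=np.array(\[.4135/B=np.array([.4157/' h.py
python3 - <<'E'
from h import *
for s,h in ((.07,-80.2),(.055,-80.2),(.05,-80.2)): print(s,B-s*N,rel(*tgt(B-s*N,h,off=.022)))
E
```

```text
0.07 [ 0.4038  -0.19505] [-1.32, -0.39, 0.89, -0.027, -0.002, -0.041]
0.055 [ 0.40635  -0.209825] [-2.55, -0.31, 1.75, -0.027, -0.002, -0.041]
0.05 [ 0.4072  -0.21475] [-2.96, -0.29, 2.04, -0.027, -0.002, -0.041]
```

Call:
arm_command(plan=[[[-0.25,-0.1,0.15,-0.005,0,-0.008],[-0.5,-0.15,0.3,-0.01,0,-0.016],[-0.75,-0.25,0.5,-0.016,0,-0.024],[-1.05,-0.3,0.7,-0.021,0,-0.032],[-1.3,-0.4,0.9,-0.027,0,-0.041],[-1.55,-0.35,1.05,-0.027,0,-0.041],[-1.75,-0.35,1.2,-0.027,0,-0.041],[-1.95,-0.35,1.35,-0.027,0,-0.041],[-2.15,-0.35,1.5,-0.027,0,-0.041],[-2.35,-0.3,1.6,-0.027,0,-0.041],[-2.55,-0.3,1.75,-0.027,0,-0.041]]])

```text
t: 9.93
tool_pos: [0.3846, -0.0811, 0.1564]
tool_rot: [1.691, 2.009, -0.531]
contact_force: [0.5, 1.9, -0.2]
opening: 0.0302
grip_force: 0.6
```

Run:
```python
from h import *
where(); p=mill(None,(.405,-.21)); s,_=get_image('scene')
cv2.imwrite('pics/s5.png',np.hstack([cv2.resize(s[130:220,280:370],(400,400)),cv2.resize(p[195:275,295:375],(400,400))]))
for s,h in ((.03,-80.2),(.015,-80.2),(0,-80.2)): print(s,B-s*N,rel(*tgt(B-s*N,h,off=.022)))
```

```text
t 9.9333 q [-0.26 -0.22  2.36 -0.75  0.87  0.03] F [ 0.5  1.9 -0.2] front [ 0.403  -0.1875  0.0207] h -80.2 cradle centre [ 0.4072 -0.2117]
mill 216 [ 404.4 -207.7] 24.5 top z 0.146
0.03 [ 0.4106  -0.23445] [-2.06, -0.05, 1.44, -0.0, -0.002, -0.0]
0.015 [ 0.41315  -0.249225] [-3.29, -0.05, 2.29, -0.0, -0.002, -0.0]
0 [ 0.4157 -0.264 ] [-4.52, -0.05, 3.15, -0.0, -0.002, -0.0]
```

View pics/s5.png

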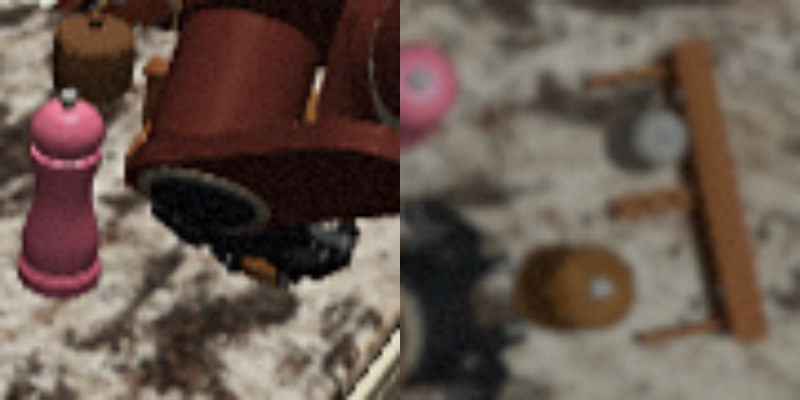

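In the top crop the mill (575,287) is now centred at the stall's mouth (walls (650,205) and (685,330)). The measured lateral error is about 0, so I push straight in.

Call:
arm_command(plan=[[[-0.3,0,0.2,0,0,0],[-0.6,0,0.4,0,0,0],[-0.9,0,0.6,0,0,0],[-1.2,0,0.8,0,0,0],[-1.5,0,1.05,0,0,0],[-1.8,0,1.25,0,0,0],[-2.1,-0.05,1.45,0,0,0],[-2.35,-0.05,1.65,0,0,0],[-2.6,-0.05,1.8,0,0,0],[-2.85,-0.05,2,0,0,0],[-3.1,-0.05,2.15,0,0,0],[-3.3,-0.05,2.3,0,0,0]]])

```text
t: 11.03
tool_pos: [0.391, -0.121, 0.1564]
tool_rot: [1.691, 2.008, -0.532]
contact_force: [-0.2, 1.4, -0.1]
opening: 0.0297
grip_force: 0.7
```

Run:
```python
from h import *
where(); p=mill(None,(.412,-.248))
for s,h in ((.005,-80.2),(0,-80.2),(-.005,-80.2)): print(s,B-s*N,rel(*tgt(B-s*N,h,off=.022)))
```

```text
t 11.0333 q [-0.35 -0.19  2.34 -0.75  0.81 -0.04] F [-0.2  1.4 -0.1] front [ 0.4093 -0.2274  0.0208] h -80.2 cradle centre [ 0.4135 -0.2515]
mill 224 [ 410.5 -247.9] 24.8 top z 0.142
0.005 [ 0.41485  -0.259075] [-0.79, 0.0, 0.56, -0.0, -0.002, -0.0]
0 [ 0.4157 -0.264 ] [-1.2, 0.0, 0.84, -0.0, -0.002, -0.0]
-0.005 [ 0.41655  -0.268925] [-1.61, 0.0, 1.13, -0.0, -0.002, -0.0]
```

Call:
arm_command(plan=[[[-0.12,0,0.08,0,0,0],[-0.24,0,0.16,0,0,0],[-0.36,0,0.25,0,0,0],[-0.48,0,0.33,0,0,0],[-0.59,0,0.41,0,0,0],[-0.7,0,0.49,0,0,0],[-0.8,0,0.56,0,0,0],[-0.9,0,0.63,0,0,0],[-1,0,0.7,0,0,0],[-1.08,0,0.76,0,0,0],[-1.16,0,0.81,0,0,0],[-1.22,0,0.85,0,0,0]]])

```text
t: 12.08
tool_pos: [0.3934, -0.1354, 0.1564]
tool_rot: [1.691, 2.008, -0.531]
contact_force: [-0.9, 1.6, 1.0]
opening: 0.0296
grip_force: 0.8
```

Run:
```python
from h import *
where(); p=mill(None,(.414,-.262))
```

```text
t 12.0833 q [-0.39 -0.17  2.33 -0.75  0.79 -0.07] F [-0.9  1.6  1. ] front [ 0.4118 -0.2418  0.0208] h -80.2 cradle centre [ 0.416  -0.2659]
mill 235 [ 413.5 -262.9] 25.1 top z 0.145
```

Call:
arm_command(plan=[[[-0.04,0,0.03,0,0,0],[-0.08,0,0.06,0,0,0],[-0.12,0,0.08,0,0,0],[-0.16,0,0.11,0,0,0],[-0.2,0,0.14,0,0,0]]])

```text
t: 12.55
tool_pos: [0.3938, -0.1377, 0.1563]
tool_rot: [1.691, 2.009, -0.532]
contact_force: [0.4, 2.2, 0.0]
opening: 0.03
grip_force: 0.8
```

Call:
arm_command(plan=[[[-0.04,0,0.03,0,0,0],[-0.08,0,0.06,0,0,0],[-0.12,0,0.08,0,0,0]]])

```text
t: 12.8
tool_pos: [0.3941, -0.1392, 0.1564]
tool_rot: [1.691, 2.008, -0.531]
contact_force: [-0.1, 1.9, 0.9]
opening: 0.0298
grip_force: 0.8
```

Call:
arm_command(plan=[[[-0.04,0,0.03,0,0,0],[-0.08,0,0.06,0,0,0],[-0.12,0,0.08,0,0,0]]])

```text
t: 13.05
tool_pos: [0.3943, -0.1406, 0.1564]
tool_rot: [1.692, 2.009, -0.531]
contact_force: [0.8, 2.4, 0.5]
opening: 0.0301
grip_force: 1.1
```

Call:
arm_command(plan=[[[-0.04,0,0.03,0,0,0],[-0.08,0,0.06,0,0,0]]])

```text
t: 13.22
tool_pos: [0.3944, -0.1413, 0.1562]
tool_rot: [1.692, 2.009, -0.531]
contact_force: [-1.3, 7.4, 3.9]
opening: 0.0299
grip_force: 3.7
```

Run:
```python
from h import *
where(); p=mill(None,(.414,-.266)); s,_=get_image('scene')
cv2.imwrite('pics/s6.png',np.hstack([cv2.resize(s[130:220,280:370],(400,400)),cv2.resize(p[195:275,295:375],(400,400))]))
```

```text
t 13.2167 q [-0.4  -0.17  2.32 -0.75  0.78 -0.08] F [-1.3  7.4  3.9] front [ 0.4127 -0.2476  0.0205] h -80.2 cradle centre [ 0.4169 -0.2717]
mill 237 [ 413.8 -267.9] 25.0 top z 0.142
```

View pics/s6.png

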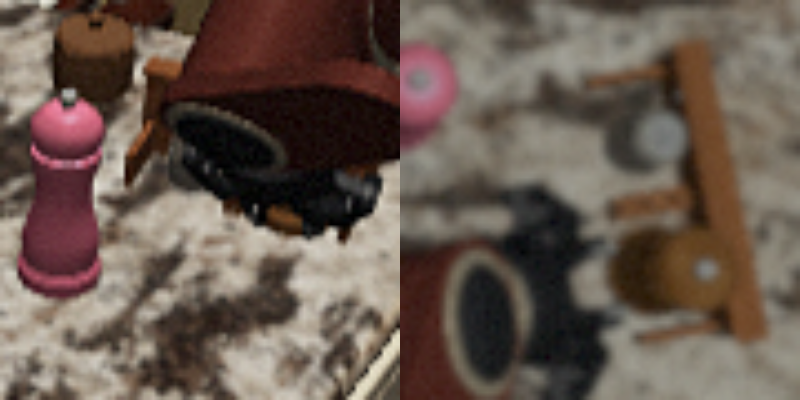

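The mill stands in the stall, up against the board (top crop (675,270)); the force step to 7.4 N confirms contact. Backing off.

Call:
arm_command(plan=[[[0.1,0,-0.07,0,0,0],[0.3,0,-0.2,0,0,0],[0.6,0,-0.4,0,0,0],[1.1,0,-0.75,0,0,0],[1.8,0,-1.25,0,0,0],[2.6,0,-1.8,0,0,0],[3.4,0,-2.4,0,0,0],[4.2,0,-2.95,0,0,0],[5,0,-3.5,0,0,0],[5.8,0,-4.1,0,0,0],[6.5,0,-4.6,0,0,0],[6.5,0,-4.6,0,0,0]]])

```text
t: 14.32
tool_pos: [0.3806, -0.0617, 0.1568]
tool_rot: [1.689, 2.01, -0.531]
contact_force: [-0.1, -0.3, -0.1]
opening: 0.03
grip_force: 0.0
```

Call:
arm_command(plan=[[[-0.9,0,-1.2,0,0,0],[-1.8,0,-2.5,0,0,0],[-2.6,0,-3.7,0,0,0],[-3.5,0,-4.9,0,0,0],[-4.3,0,-6.2,0,0,0],[-5.2,0,-7.4,0,0,0],[-6.1,0,-8.6,0,0,0],[-6.9,0,-9.9,0,0,0],[-7.8,0,-11.1,0,0,0],[-8.6,0,-12.3,0,0,0],[-8.6,0,-12.3,0,0,0],[-8.6,0,-12.3,0,0,0]]])

```text
t: 15.32
tool_pos: [0.3812, -0.0633, 0.3077]
tool_rot: [1.691, 2.007, -0.53]
contact_force: [-0.4, 0.3, -0.3]
opening: 0.0298
grip_force: 0.0
```

Run:
```python
from h import *
where(); p=mill(None,(.414,-.266)); s,_=get_image('scene')
cv2.imwrite('pics/s7.png',np.hstack([cv2.resize(s[120:220,270:370],(400,400)),cv2.resize(p[195:275,295:375],(400,400))]))
```

```text
t 15.3167 q [-0.21 -0.53  2.3  -0.61  1.2  -0.21] F [-0.4  0.3 -0.3] front [ 0.3998 -0.1698  0.1721] h -80.1 cradle centre [ 0.4041 -0.1939]
mill 236 [ 413.6 -267.8] 25.1 top z 0.146
```

View pics/s7.png

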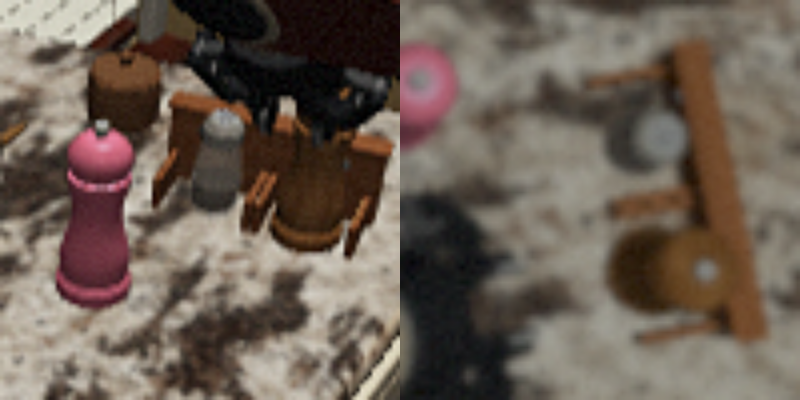

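The mill stands upright between the two walls against the board (left (310,200), right (675,270)), the hand is clear, and the shaker and pink mill have not moved.

```bash
python3 -c "
from station import *
print(finish_job())"
```

```text
the job is handed in; nothing more can be done
None
```

The pepper mill now stands upright in the free stall against the back board, the hand is clear, and the job is handed in at about 15 s; contact force read 7.4 N at most.

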